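Seat the radio's batteries and close its cover

TASK

The desk radio is lying on its face and both battery packs are standing up out of the open bay in its back. Press each pack straight down until it is fully home, flush with the back of the radio, while the cover is still slid open; do not crush them. Then slide the cover all the way shut over them, and leave the spare pack, the screwdriver and the little dish lying beside the radio where they are.

Things in the scene. Friction and masses are not known exactly. Their poses are not given: they have to be found in the camera images.
- bay (a point): Centre of the battery bay's mouth (62 mm in x by 82 in y) in the back of the radio, a dark wooden box 130 (x) by 230 (y) by 70 mm high, fixed to the desk. Point: 70 mm above the desk, level with the radio's back, 55 mm towards +y from its middle. z up, y along it; the cover shuts towards +y. Guide rails along y at x = +-39 to 46 mm stand 12 mm above the back; a 6 mm aerial lies at +x.
- pack_wide_top (a point): Centre of the top of the wide battery pack, a white plastic block 56 mm (x) by 44 mm (y) in the bay's half nearer the open cover, centre 16 mm towards -y from the bay point. Axes as the radio. It moves only straight up and down and stays where it is left; pushing it takes about 8 N, and fully home it stops hard.
- pack_wide (a joint): How far the top of the wide pack stands above the radio's back (m): 0 is fully home and flush, up to 0.014. The cover's underside passes 2 mm above the radio's back, so a pack standing higher than that blocks it.
- pack_narrow_top (a point): Centre of the top face of the narrow battery pack, a white plastic block 56 mm (x) by 28 mm (y), like the wide one but in the half of the bay farther from the cover, centre 24 mm towards +y from the bay point; pushed in the same way with about 8 N.
- pack_narrow (a joint): How far the top of the narrow pack stands above the radio's back (m): 0 is fully home and flush, up to 0.014.
- cover_rib (a point): Middle of the top edge of the finger rib on the grey flat cover (72 mm in x by 92 in y, 4 mm thick, top face 6 mm above the radio's back). The rib stands across its middle: 40 mm long (x), 9 mm thick (y), rising 16 mm from the cover to this point. Axes as the radio: the cover shuts towards +y. Pinch it from above or push it; sliding takes about 3 N.
- cover (a joint): How far the cover is from shut (m): 0 is fully shut over the bay, at its end stop; 0.084 and more leaves both packs clear; 0.104 is fully open.
- spare_pack: A loose spare pack, white plastic block 56 by 44 by 30 mm, lying on the desk beside the radio; origin at the centre of its underside. Not to be used or moved.
- screwdriver: A loose 160 mm screwdriver lying on the desk beside the radio; origin at its underside, x along it. Leave alone.
- dish: A loose small white ceramic bowl, 70 mm across, 22 mm high, on the desk beside the radio, on the screwdriver's side; origin at the centre of its underside. Leave alone.

How it is judged:
On the way:
1. both packs are pressed home, within 2 mm of flush, while the cover is still open and clear of them (at least 80 mm from shut) (value of joint each of pack_wide, pack_narrow below 0.002 m and value of joint cover above 0.08 m), for 0.2 s.
At the end, for the whole second after the job is handed in: Both packs are home (standing less than 2 mm above flush) and the cover is fully shut over them (less than 3 mm from its end stop) (value of joint each of pack_wide, pack_narrow below 0.002 m and value of joint cover below 0.003 m); the robot touches nothing.
It fails at once if the spare pack, the screwdriver or the dish is moved more than 30 mm (distance of any of spare_pack, screwdriver, dish from where it was at the start of the episode above 0.03 m).
It fails at once if a battery pack is pressed with more than 80 N (contact force between anything else and pack_wide_c0 above 80 N or contact force between anything else and pack_narrow_c0 above 80 N).
It also fails if it takes over 45 s, if anything falls off the work surface, if the arm or the gripper's body presses on something with over 40 N, if the wrist force passes 120 N, or if a joint passes its speed limit or range.

ROBOT

A 6-joint arm with a two-finger parallel gripper is mounted at the origin on the work surface. World frame = base frame: x ahead of the robot, y to its left, z up, the work surface at z = 0. Lengths are in m, angles in rad, forces in N, time in s.
With the tool pointing down it reaches from about 0.225 to 0.875 m from the base axis. Payload 3.4 kg.
Tool frame: the origin (TCP) lies at the very end of the fingers, on their centre line; the grasp point (between the pads) lies manip.grip_point_offset behind it (manip.grip_point_offset is the distance from the TCP to the grasp point, in m); z points along the fingers, y is the line along which they close (so a half turn about z gives the same grasp; the last joint's range is limited). The gripper opens to 85 mm and grips with 20 to 120 N. Pads are 22 mm wide; open, the fingers measure 114 mm over their backs; the gripper's body (76 mm by 85 mm) begins 54 mm behind the grasp point. The pads swing forward as they close: fully open they stand 13 mm farther back than shut.
Start: joints at [-1.424, 0.276, 1.505, -0, 1.361, -0.121], TCP at [0.152, -0.555, 0.231] pointing down, gripper open.
Joint ranges: [-2.89, 2.89], [-0.75, 2.08], [0.22, 2.7], [-1.18, 4.32], [0.11, 2.71], [-2.7, 2.7]. Speed limits (rad/s): [2.57, 2.57, 3.14, 3.14, 3.14, 3.14].

INTERFACE

Orientations are given as a unit quaternion [w, x, y, z].
In Python, from rig import manip gives the robot as it stands.
- The arm moves only by the shell command python3 -m pendant 'ROWS' [FORCE]. ROWS is JSON, a list of rows, each an object of numbers: "jaw": the opening, from -1 (shut) to 1 (fully open); "tx", "ty", "tz": the shift along the world's x, y, z in cm; "ax", "ay", "az": the turn, a rotation vector about the world's x, y, z in degrees. In form: [{"jaw": .., "tx": .., "ty": .., "tz": .., "ax": .., "ay": .., "az": ..}, ...]. A call has 1 to 10 rows; each row is the pose to reach, as a shift and turn from the pose commanded when the call began; what a row does not reach only later rows make up. A row lasts 1/8 s, in which the tool goes at most 62.5 mm and 10.7 degrees, less where a joint would pass 70% of its speed; a pose out of reach is approached as far as the arm can. A call with a gripper value outside its range is refused whole. The fingers move at their own pace and stop on an object; FORCE is the grip in N (left out, the last holds). Time passes only in rows, so rows that repeat a pose let the fingers close. It gives the time, the measured TCP pose, the force, the opening and the grip force at its end, in the units of the state.
- manip.get_state(): the state, without advancing time (a new reading comes with each control period).
- manip.get_image(name): name is "scene" or "top"; returns a dict with "pixels" (384x512x3 uint8, blue, green, red), "depth" (384x512 float32, m along the optical axis (not along the pixel's ray), 0 where there is no reading), "fx", "fy", "cx", "cy" (pixels), "pose" (4x4, takes a point from camera to world coordinates). Camera axes: x right, y down, z forward; pixel columns grow to the right and rows downward; lengths in m; the calibration is good to about 2 mm. A picture is of the moment at which its call begins.
- manip.sign_off(): hands the job in; it is judged then, once.
The state is a dict: "clock": time; "qpos": joint angles; "qd": joint speeds; "effort": joint torques, N m; "position": TCP position; "ee_rot": TCP orientation; "contact_force": force on the tool from outside, world axes, zero at the start; "moment": the same for the moment, N m; "width": finger opening in m; "gripper_force": force on a finger pad.
Only numpy, scipy, OpenCV 4.12 (cv2) and the standard library are available. Lean on these libraries where they do the work, as an engineer would, in place of code of your own. Each camera call takes 0.05 s, during which the arm holds its last target. There are 200 camera calls.

## Working session

There is one attempt and no reset: what is moved stays moved. The work goes in short steps, Python scripts to look and compute and a shell command to move; the robot and the scene stay as the last step left them, time stands still between calls to the robot, and variables do not carry over. Pictures are saved under pics/ and viewed, at most 10 in all, crops included, and the job is handed in when it is done.

```bash
mkdir -p pics; cat > h.py <<'E'
import numpy as np,cv2
from rig import manip
def grab(n):
    im=manip.get_image(n); np.savez(f'pics/{n}.npz',**im); return im
def cloud(im):
    d=im['depth'];v,u=np.indices(d.shape)
    p=np.stack([(u-im['cx'])/im['fx']*d,(v-im['cy'])/im['fy']*d,d],-1)
    P=np.array(im['pose']);return p@P[:3,:3].T+P[:3,3]
E
python3 - <<'E'
from h import *
a=grab('scene');b=grab('top')
cv2.imwrite('pics/s1.png',a['pixels']);cv2.imwrite('pics/t1.png',b['pixels'])
print(manip.get_state(),manip.grip_point_offset);print(a['pose'],b['pose'])
E
```

```text
{'clock': 0.1, 'qpos': array([-1.42400435e+00,  2.76547678e-01,  1.50597665e+00, -3.74472937e-05,
        1.36069926e+00, -1.20956821e-01]), 'qd': array([-0.00233167, -0.00284894, -0.00231382, -0.00116058, -0.00018851,
        0.00095324]), 'effort': array([ 1.25068527e-03, -4.17701161e+01, -2.46405262e+01, -1.60723522e-05,
        5.86381575e-03,  8.52701163e-06]), 'position': array([ 0.15206139, -0.55405721,  0.23052903]), 'ee_rot': array([-8.15163675e-04,  9.91051346e-01,  1.33478705e-01, -2.88407886e-05]), 'contact_force': array([-0.15135895,  0.92069992,  0.12590607]), 'moment': array([ 0.00698526, -0.00959059,  0.00936001]), 'gripper_force': 0.0, 'width': 0.08546972603615546} 0.0187
[[-0.18200024  0.55786638 -0.80972897  1.22406005]
 [ 0.98301547  0.12298262 -0.13621988  0.15474672]
 [ 0.0235901  -0.82076816 -0.57077415  0.5499938 ]
 [ 0.          0.          0.          1.        ]] [[ 0.01881603 -0.9848436   0.1724211   0.45613611]
 [-0.99931545 -0.0130307   0.03462422  0.01946496]
 [-0.03185268 -0.17295456 -0.98441461  0.78296995]
 [ 0.          0.          0.          1.        ]]
```

View pics/s1.png

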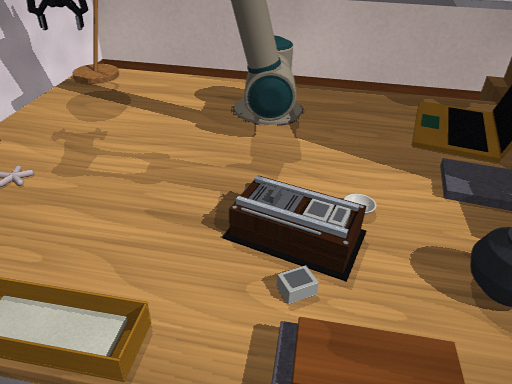

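View pics/t1.png

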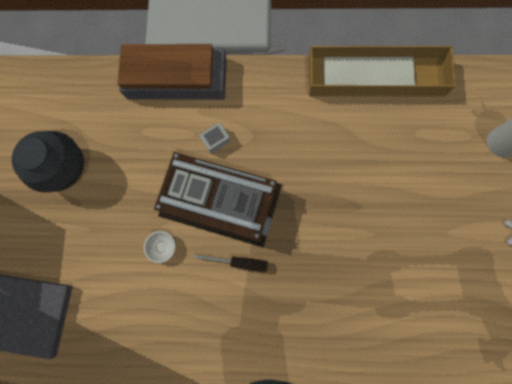

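The scene view shows the radio at about (297,220) px. In the top view it is at about (218,198), with the packs at (178,185) and (197,190) and the cover at about (238,202). The spare pack is at (214,137), the dish at (160,247) and the screwdriver at (235,263). Next I'll measure from the point cloud.

```bash
cat > m.py <<'E'
from h import *
b=dict(np.load('pics/top.npz'));C=cloud(b);a=dict(np.load('pics/scene.npz'));A=cloud(a)
def sel(C,c,r=0.2):
    P=C.reshape(-1,3); return P[(np.linalg.norm(P[:,:2]-c,axis=1)<r)]
c0=C[198,218][:2];print('c0',C[198,218],'desk',C[300,150],A[230,150])
R=sel(C,c0,.16);R=R[(R[:,2]>.06)&(R[:,2]<.12)]
r=cv2.minAreaRect((R[:,:2]*1000).astype(np.float32));print(r)
print(np.histogram(R[:,2],bins=np.arange(.06,.11,.002)))
for n,(u,v) in dict(nar=(178,185),wide=(197,190)).items(): print(n,C[v,u])
crop=cv2.resize(b['pixels'][145:250,145:290],None,fx=5,fy=5,interpolation=cv2.INTER_CUBIC)
cv2.imwrite('pics/t2.png',crop)
crop=cv2.resize(a['pixels'][165:285,215:375],None,fx=5,fy=5,interpolation=cv2.INTER_CUBIC)
cv2.imwrite('pics/s2.png',crop)
E
python3 m.py
```

```text
c0 [0.57748155 0.13571262 0.07743281] desk [3.62711343e-01 2.88369932e-01 3.48433775e-04] [ 0.63133868 -0.14484426  0.00110486]
((586.4954833984375, 143.84193420410156), (230.54315185546875, 130.5376739501953), 74.54115295410156)
(array([  23,   24,   45,  290, 1462,  924,  282,  856,  648,  643,  919,
        431,   23,    2,   13,   48,   28,    1,    0,    0,    0,    0,
          0,    0]), array([0.06 , 0.062, 0.064, 0.066, 0.068, 0.07 , 0.072, 0.074, 0.076,
       0.078, 0.08 , 0.082, 0.084, 0.086, 0.088, 0.09 , 0.092, 0.094,
       0.096, 0.098, 0.1  , 0.102, 0.104, 0.106, 0.108]))
nar [0.60267013 0.21885483 0.08282502]
wide [0.59344009 0.17976649 0.07880004]
```

View pics/t2.png

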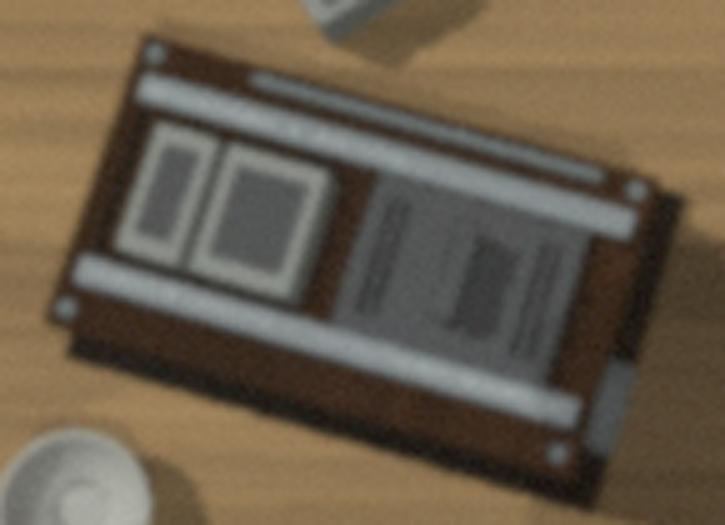

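View pics/s2.png

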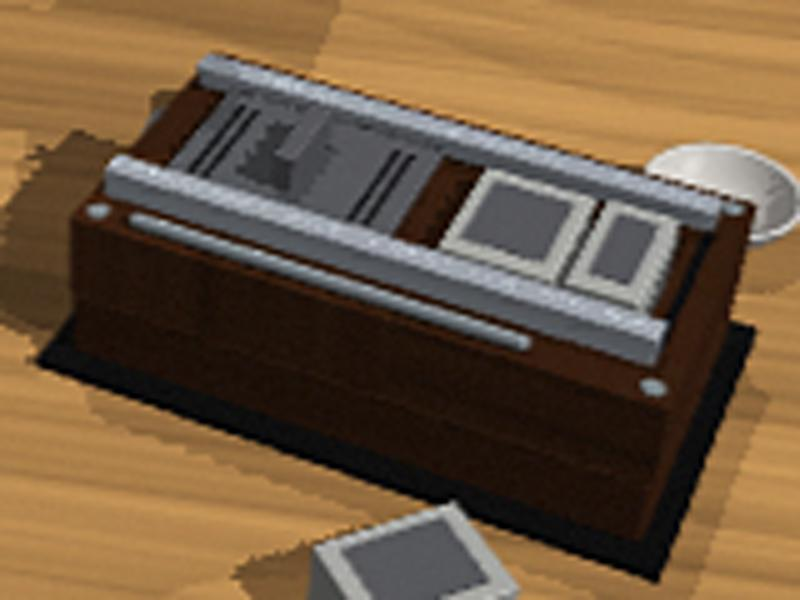

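The crops show the rails, both packs standing up, and the cover with its dark rib at about (485,290) in the top crop. Now I'll measure in the radio's frame from both views.

```bash
cat > m2.py <<'E'
import sys
from m import *
yv=np.array([np.cos(np.radians(74.54)),np.sin(np.radians(74.54))]);xv=np.array([yv[1],-yv[0]]);c=np.array([.5865,.1438])
def loc(P):return np.c_[(P[:,:2]-c)@xv,(P[:,:2]-c)@yv,P[:,2]]*1000
if __name__=='__main__':
  for nm,K,im in(('top',C,b),('scene',A,a)):
    L=loc(K.reshape(-1,3));m=(abs(L[:,0])<34)&(abs(L[:,1])<118)&(L[:,2]>60)&(L[:,2]<120)
    print(nm)
    for y in range(-115,118,6):
        s=L[m&(abs(L[:,1]-y)<3)&(abs(L[:,0])<15)]
        if len(s):print(y,len(s),np.round(np.percentile(s[:,2],[10,50,90]),1))
    r=L[m&(L[:,2]>89.5)];
    if len(r):print('rib',r.min(0),r.mean(0),r.max(0))
    g=im['pixels'].reshape(-1,3).min(1); w=L[m&(g>125)&(L[:,2]>72)&(abs(L[:,0])<32)]
    print('white',np.percentile(w,[2,50,98],axis=0).round(1))
    for s in(-1,1):
        q=L[(abs(L[:,0]*s-42)<9)&(abs(L[:,1])<100)&(L[:,2]>78)&(L[:,2]<90)];print('rail',np.percentile(q[:,0],[3,50,97]).round(1),np.median(q[:,2]))
E
python3 m2.py | tail -n +6; python3 -c "print()"
```

```text
0.078, 0.08 , 0.082, 0.084, 0.086, 0.088, 0.09 , 0.092, 0.094,
       0.096, 0.098, 0.1  , 0.102, 0.104, 0.106, 0.108]))
nar [0.60267013 0.21885483 0.08282502]
wide [0.59344009 0.17976649 0.07880004]
top
-115 25 [67.3 69.7 70.9]
-109 43 [67.1 69.5 70.6]
-103 41 [68.3 69.6 70.9]
-97 44 [68.1 69.5 71.3]
-91 42 [73.2 75.4 77. ]
-85 44 [74.1 75.5 77.8]
-79 41 [74.3 75.6 77.4]
-73 42 [74.2 75.7 77.5]
-67 44 [73.9 75.8 76.5]
-61 41 [74.  75.3 76.5]
-55 60 [74.  76.4 89.5]
-49 44 [90.1 91.7 93.5]
-43 25 [74.8 90.4 92.6]
-37 41 [73.7 75.4 77.1]
-31 42 [74.  75.5 77. ]
-25 42 [73.5 75.5 77.2]
-19 40 [74.  75.6 77.1]
-13 45 [74.8 75.9 77.5]
-7 39 [74.4 75.5 77.1]
-1 31 [68.9 70.8 76.2]
5 41 [68.3 69.5 70.7]
11 38 [68.4 69.3 70.2]
17 53 [64.  76.3 80.2]
23 39 [77.2 78.6 79.7]
29 43 [78.  78.9 80.7]
35 41 [78.3 79.4 80.8]
41 41 [78.1 79.2 80.5]
47 41 [77.7 79.4 81.1]
53 42 [77.7 79.2 80.6]
59 29 [77.4 78.6 80.7]
65 58 [65.6 78.1 81.1]
71 40 [79.5 80.7 82.2]
77 42 [78.9 80.9 82.3]
83 40 [79.1 80.5 82.1]
89 39 [79.1 80.5 81.8]
95 17 [69.  70.6 78.1]
101 40 [68.5 69.9 71.7]
107 39 [68.3 69.6 71.3]

[... 809 characters left out ...]
.1]
11 18 [70.5 71.6 72.3]
17 28 [79.4 80.6 81.6]
23 33 [80.4 81.1 81.8]
29 34 [80.3 80.8 81.9]
35 33 [79.7 80.9 82. ]
41 31 [80.2 81.  82.1]
47 32 [80.1 80.9 81.9]
53 34 [79.1 80.7 81.6]
59 33 [65.6 76.  80.6]
65 34 [80.7 81.8 83.1]
71 34 [81.4 82.3 83.1]
77 32 [81.4 82.4 83.2]
83 33 [80.9 82.4 83.1]
89 44 [66.1 80.  82.4]
95 29 [70.1 71.4 72.1]
101 37 [71.1 71.7 73. ]
107 38 [70.1 71.2 72.4]
113 17 [62.4 70.1 71.7]
rib [-19.14684077 -55.16450226  89.60969121] [  2.08131225 -50.3188653   92.62068387] [ 20.28994097 -46.09066403  94.7531245 ]
white [[-27.5  15.3  77.5]
 [  5.4  57.2  80.9]
 [ 26.9  89.7  83.2]]
rail [-46.3 -38.6 -33.9] 82.96516486784067
rail [34.5 43.  46.8] 82.76235734229738
```

Both views agree to about 2 mm. The packs stand about 10–11 mm high and the rib is at radio y of about -49 mm, so the cover is fully open. I'll approach with closed fingers, tool y along the radio's x.

```bash
python3 -m pendant '[{"jaw":-1,"tx":22,"ty":36.5,"tz":0,"az":30},{"jaw":-1,"tx":22,"ty":36.5,"az":30},{"jaw":-1,"tx":22,"ty":36.5,"az":30},{"jaw":-1,"tx":22,"ty":36.5,"az":30},{"jaw":-1,"tx":22,"ty":36.5,"az":30},{"jaw":-1,"tx":22,"ty":36.5,"az":30},{"jaw":-1,"tx":22,"ty":36.5,"az":30},{"jaw":-1,"tx":44.5,"ty":73.5,"az":59.2},{"jaw":-1,"tx":44.5,"ty":73.5,"az":59.2},{"jaw":-1,"tx":44.5,"ty":73.5,"az":59.2}]' 60
```

```text
invalid input at $[0]: expected keys jaw, tx, ty, tz, ax, ay, az
```

```bash
python3 -m pendant '[{"jaw":-1,"tx":22,"ty":36.5,"tz":0,"ax":0,"ay":0,"az":30},{"jaw":-1,"tx":22,"ty":36.5,"tz":0,"ax":0,"ay":0,"az":30},{"jaw":-1,"tx":22,"ty":36.5,"tz":0,"ax":0,"ay":0,"az":30},{"jaw":-1,"tx":22,"ty":36.5,"tz":0,"ax":0,"ay":0,"az":30},{"jaw":-1,"tx":22,"ty":36.5,"tz":0,"ax":0,"ay":0,"az":30},{"jaw":-1,"tx":22,"ty":36.5,"tz":0,"ax":0,"ay":0,"az":30},{"jaw":-1,"tx":22,"ty":36.5,"tz":0,"ax":0,"ay":0,"az":30},{"jaw":-1,"tx":44.5,"ty":73.5,"tz":0,"ax":0,"ay":0,"az":59.2},{"jaw":-1,"tx":44.5,"ty":73.5,"tz":0,"ax":0,"ay":0,"az":59.2},{"jaw":-1,"tx":44.5,"ty":73.5,"tz":0,"ax":0,"ay":0,"az":59.2}]' 60
```

```text
clock: 1.35
position: [0.4702, -0.0275, 0.2312]
ee_rot: [0.0, 0.794, 0.608, -0.0]
contact_force: [1.1, -0.9, 0.5]
width: 0.0
gripper_force: 0.0
```

```bash
python3 -m pendant '[{"jaw":-1,"tx":12.6,"ty":20.8,"tz":0,"ax":0,"ay":0,"az":0},{"jaw":-1,"tx":12.6,"ty":20.8,"tz":0,"ax":0,"ay":0,"az":0},{"jaw":-1,"tx":12.6,"ty":20.8,"tz":0,"ax":0,"ay":0,"az":0},{"jaw":-1,"tx":12.6,"ty":20.8,"tz":0,"ax":0,"ay":0,"az":0},{"jaw":-1,"tx":12.6,"ty":20.8,"tz":0,"ax":0,"ay":0,"az":0},{"jaw":-1,"tx":12.6,"ty":20.8,"tz":-6,"ax":0,"ay":0,"az":0},{"jaw":-1,"tx":12.6,"ty":20.8,"tz":-11,"ax":0,"ay":0,"az":0},{"jaw":-1,"tx":12.6,"ty":20.8,"tz":-13,"ax":0,"ay":0,"az":0},{"jaw":-1,"tx":12.6,"ty":20.8,"tz":-13,"ax":0,"ay":0,"az":0}]'
```

```text
clock: 2.48
position: [0.5934, 0.1773, 0.0993]
ee_rot: [-0.001, 0.796, 0.605, -0.003]
contact_force: [0.6, 0.1, -0.4]
width: 0.0001
gripper_force: 0.0
```

```bash
python3 -m pendant '[{"jaw":-1,"tx":0.3,"ty":0.3,"tz":-1,"ax":0,"ay":0,"az":0},{"jaw":-1,"tx":0.3,"ty":0.3,"tz":-1.4,"ax":0,"ay":0,"az":0},{"jaw":-1,"tx":0.3,"ty":0.3,"tz":-1.7,"ax":0,"ay":0,"az":0},{"jaw":-1,"tx":0.3,"ty":0.3,"tz":-1.9,"ax":0,"ay":0,"az":0},{"jaw":-1,"tx":0.3,"ty":0.3,"tz":-2.1,"ax":0,"ay":0,"az":0},{"jaw":-1,"tx":0.3,"ty":0.3,"tz":-2.3,"ax":0,"ay":0,"az":0},{"jaw":-1,"tx":0.3,"ty":0.3,"tz":-2.4,"ax":0,"ay":0,"az":0}]'
```

```text
clock: 3.35
position: [0.5987, 0.1817, 0.0783]
ee_rot: [0.0, 0.796, 0.606, 0.0]
contact_force: [-1.6, -0.2, 6.3]
width: -0.0002
gripper_force: 3.3
```

```bash
python3 -m pendant '[{"jaw":-1,"tx":0,"ty":0,"tz":-0.1,"ax":0,"ay":0,"az":0},{"jaw":-1,"tx":0,"ty":0,"tz":-0.2,"ax":0,"ay":0,"az":0},{"jaw":-1,"tx":0,"ty":0,"tz":-0.3,"ax":0,"ay":0,"az":0},{"jaw":-1,"tx":0,"ty":0,"tz":-0.4,"ax":0,"ay":0,"az":0},{"jaw":-1,"tx":0,"ty":0,"tz":-0.5,"ax":0,"ay":0,"az":0},{"jaw":-1,"tx":0,"ty":0,"tz":-0.6,"ax":0,"ay":0,"az":0},{"jaw":-1,"tx":0,"ty":0,"tz":-0.6,"ax":0,"ay":0,"az":0}]'
```

```text
clock: 4.22
position: [0.5987, 0.1817, 0.0725]
ee_rot: [0.0, 0.796, 0.606, 0.0]
contact_force: [-2.7, 0.7, 5.1]
width: -0.0004
gripper_force: 2.9
```

```bash
python3 -m pendant '[{"jaw":-1,"tx":0,"ty":0,"tz":-0.1,"ax":0,"ay":0,"az":0},{"jaw":-1,"tx":0,"ty":0,"tz":-0.15,"ax":0,"ay":0,"az":0},{"jaw":-1,"tx":0,"ty":0,"tz":-0.2,"ax":0,"ay":0,"az":0},{"jaw":-1,"tx":0,"ty":0,"tz":-0.2,"ax":0,"ay":0,"az":0}]'
```

```text
clock: 4.72
position: [0.5987, 0.1817, 0.0706]
ee_rot: [0.0, 0.796, 0.606, 0.0]
contact_force: [-1.4, -0.4, 6.0]
width: 0.0002
gripper_force: 3.1
```

```bash
python3 -m pendant '[{"jaw":-1,"tx":0,"ty":0,"tz":-0.05,"ax":0,"ay":0,"az":0},{"jaw":-1,"tx":0,"ty":0,"tz":-0.1,"ax":0,"ay":0,"az":0},{"jaw":-1,"tx":0,"ty":0,"tz":-0.1,"ax":0,"ay":0,"az":0}]'
```

```text
clock: 5.1
position: [0.5987, 0.1817, 0.07]
ee_rot: [0.0, 0.796, 0.606, 0.0]
contact_force: [-3.0, -0.7, 8.0]
width: 0.0002
gripper_force: 4.3
```

```bash
python3 -m pendant '[{"jaw":-1,"tx":0,"ty":0,"tz":-0.05,"ax":0,"ay":0,"az":0},{"jaw":-1,"tx":0,"ty":0,"tz":-0.05,"ax":0,"ay":0,"az":0}]'
```

```text
clock: 5.35
position: [0.5987, 0.1817, 0.07]
ee_rot: [0.0, 0.796, 0.606, 0.001]
contact_force: [-2.7, -0.6, 11.1]
width: -0.0003
gripper_force: 5.5
```

The wide pack is on its hard stop: z stays at 0.0700 while the force climbs. Next is the narrow one.

```bash
python3 -m pendant '[{"jaw":-1,"tx":0,"ty":0,"tz":2.5,"ax":0,"ay":0,"az":0},{"jaw":-1,"tx":0.9,"ty":3.7,"tz":2.5,"ax":0,"ay":0,"az":0},{"jaw":-1,"tx":0.9,"ty":3.7,"tz":2.0,"ax":0,"ay":0,"az":0},{"jaw":-1,"tx":0.9,"ty":3.7,"tz":1.6,"ax":0,"ay":0,"az":0},{"jaw":-1,"tx":0.9,"ty":3.7,"tz":1.4,"ax":0,"ay":0,"az":0},{"jaw":-1,"tx":0.9,"ty":3.7,"tz":1.2,"ax":0,"ay":0,"az":0},{"jaw":-1,"tx":0.9,"ty":3.7,"tz":1.05,"ax":0,"ay":0,"az":0},{"jaw":-1,"tx":0.9,"ty":3.7,"tz":0.9,"ax":0,"ay":0,"az":0},{"jaw":-1,"tx":0.9,"ty":3.7,"tz":0.75,"ax":0,"ay":0,"az":0},{"jaw":-1,"tx":0.9,"ty":3.7,"tz":0.75,"ax":0,"ay":0,"az":0}]'
```

```text
clock: 6.6
position: [0.607, 0.2179, 0.0762]
ee_rot: [-0.0, 0.796, 0.605, -0.0]
contact_force: [-4.0, -1.1, 6.1]
width: -0.0001
gripper_force: 2.7
```

```bash
python3 -m pendant '[{"jaw":-1,"tx":0,"ty":0,"tz":-0.1,"ax":0,"ay":0,"az":0},{"jaw":-1,"tx":0,"ty":0,"tz":-0.2,"ax":0,"ay":0,"az":0},{"jaw":-1,"tx":0,"ty":0,"tz":-0.3,"ax":0,"ay":0,"az":0},{"jaw":-1,"tx":0,"ty":0,"tz":-0.4,"ax":0,"ay":0,"az":0},{"jaw":-1,"tx":0,"ty":0,"tz":-0.5,"ax":0,"ay":0,"az":0},{"jaw":-1,"tx":0,"ty":0,"tz":-0.5,"ax":0,"ay":0,"az":0}]'
```

```text
clock: 7.35
position: [0.607, 0.2179, 0.0712]
ee_rot: [0.0, 0.796, 0.605, -0.0]
contact_force: [-2.1, -0.5, 5.5]
width: -0.0001
gripper_force: 2.9
```

```bash
python3 -m pendant '[{"jaw":-1,"tx":0,"ty":0,"tz":-0.05,"ax":0,"ay":0,"az":0},{"jaw":-1,"tx":0,"ty":0,"tz":-0.1,"ax":0,"ay":0,"az":0},{"jaw":-1,"tx":0,"ty":0,"tz":-0.15,"ax":0,"ay":0,"az":0},{"jaw":-1,"tx":0,"ty":0,"tz":-0.2,"ax":0,"ay":0,"az":0},{"jaw":-1,"tx":0,"ty":0,"tz":-0.2,"ax":0,"ay":0,"az":0}]'
```

```text
clock: 7.98
position: [0.607, 0.2179, 0.07]
ee_rot: [0.0, 0.796, 0.605, -0.0]
contact_force: [-4.4, -0.5, 9.1]
width: 0.0002
gripper_force: 4.7
```

Both packs are home. Now I'll lift, move behind the rib and check.

```bash
python3 -m pendant '[{"jaw":-1,"tx":0,"ty":0,"tz":5,"ax":0,"ay":0,"az":0},{"jaw":-1,"tx":0,"ty":0,"tz":6,"ax":0,"ay":0,"az":0},{"jaw":-1,"tx":-4.1,"ty":-14.9,"tz":6,"ax":0,"ay":0,"az":0},{"jaw":-1,"tx":-4.1,"ty":-14.9,"tz":6,"ax":0,"ay":0,"az":0},{"jaw":-1,"tx":-4.1,"ty":-14.9,"tz":6,"ax":0,"ay":0,"az":0},{"jaw":-1,"tx":-4.1,"ty":-14.9,"tz":6,"ax":0,"ay":0,"az":0}]'
python3 - <<'E'
from h import *
a=grab('scene');b=grab('top')
x=[cv2.resize(b['pixels'][135:255,135:295],None,fx=2.5,fy=2.5),cv2.resize(a['pixels'][165:285,215:375],None,fx=2.5,fy=2.5)]
cv2.imwrite('pics/c1.png',np.hstack(x))
E
python3 m2.py | grep -E '^(top|scene|rib|(-49|-43|23|35|47|71|77|83|101) )'
```

```text
clock: 8.72
position: [0.5655, 0.0675, 0.1279]
ee_rot: [-0.0, 0.797, 0.604, -0.001]
contact_force: [0.6, 0.9, -0.9]
width: 0.0001
gripper_force: 0.0
top
23 43 [68.4 70.  71.5]
35 44 [68.3 69.8 71.1]
47 38 [68.9 70.1 71.5]
71 37 [68.1 70.4 71.6]
77 44 [68.5 70.  71.4]
83 38 [68.7 70.4 71.8]
101 33 [68.4 70.  72.3]Traceback (most recent call last):
  File "m2.py", line 15, in <module>
    print('white',np.percentile(w,[2,50,98],axis=0).round(1))
                  ~~~~~~~~~~~~~^^^^^^^^^^^^^^^^^^^^
    return _quantile_unchecked(
        a, q, axis, out, overwrite_input, method, keepdims, weights)
    return _ureduce(a,
                    func=_quantile_ureduce_func,
    ...<5 lines>...
                    overwrite_input=overwrite_input,
                    method=method)
    r = func(a, **kwargs)
    result = _quantile(arr,
                       quantiles=q,
    ...<2 lines>...
                       out=out,
                       weights=wgt)
    slices_having_nans = np.isnan(arr[-1, ...])
                                  ~~~^^^^^^^^^
IndexError: index -1 is out of bounds for axis 0 with size 0
```

View pics/c1.png

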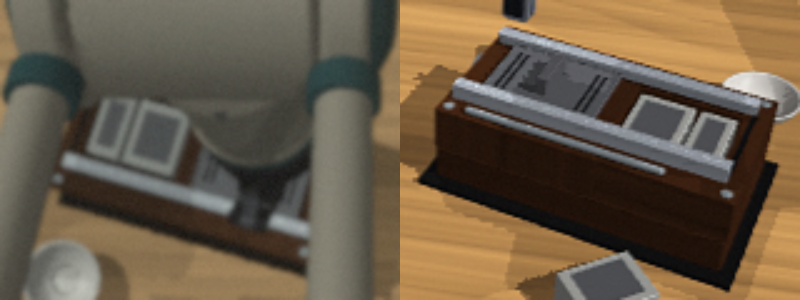

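The scene half of the picture shows both packs flush, at about (655,125) and (712,130), with the cover still open and the rib at about (550,80). Depth agrees (70.0 mm). Now I'll lower behind the rib and push.

```bash
python3 -m pendant '[{"jaw":-1,"tx":0,"ty":0,"tz":-3.5,"ax":0,"ay":0,"az":0},{"jaw":-1,"tx":0,"ty":0,"tz":-4.5,"ax":0,"ay":0,"az":0},{"jaw":-1,"tx":0,"ty":0,"tz":-4.5,"ax":0,"ay":0,"az":0},{"jaw":-1,"tx":0.2,"ty":0.7,"tz":-4.5,"ax":0,"ay":0,"az":0},{"jaw":-1,"tx":0.4,"ty":1.4,"tz":-4.5,"ax":0,"ay":0,"az":0},{"jaw":-1,"tx":0.8,"ty":2.9,"tz":-4.5,"ax":0,"ay":0,"az":0},{"jaw":-1,"tx":1.2,"ty":4.3,"tz":-4.5,"ax":0,"ay":0,"az":0},{"jaw":-1,"tx":1.6,"ty":5.8,"tz":-4.5,"ax":0,"ay":0,"az":0},{"jaw":-1,"tx":2.0,"ty":7.2,"tz":-4.5,"ax":0,"ay":0,"az":0},{"jaw":-1,"tx":2.4,"ty":8.7,"tz":-4.5,"ax":0,"ay":0,"az":0}]'
```

```text
clock: 10.07
position: [0.5909, 0.1576, 0.0833]
ee_rot: [0.0, 0.796, 0.606, 0.0]
contact_force: [0.3, -3.4, 2.3]
width: 0.0002
gripper_force: 1.8
```

```bash
python3 -m pendant '[{"jaw":-1,"tx":0.25,"ty":0.95,"tz":0,"ax":0,"ay":0,"az":0},{"jaw":-1,"tx":0.5,"ty":1.85,"tz":0,"ax":0,"ay":0,"az":0},{"jaw":-1,"tx":0.55,"ty":2.05,"tz":0,"ax":0,"ay":0,"az":0},{"jaw":-1,"tx":0.6,"ty":2.2,"tz":0,"ax":0,"ay":0,"az":0},{"jaw":-1,"tx":0.6,"ty":2.2,"tz":0,"ax":0,"ay":0,"az":0}]'
```

```text
clock: 10.7
position: [0.5963, 0.1788, 0.0831]
ee_rot: [-0.0, 0.796, 0.605, -0.0]
contact_force: [0.0, -1.7, 0.2]
width: 0.0
gripper_force: 0.6
```

```bash
python3 -m pendant '[{"jaw":-1,"tx":0.05,"ty":0.15,"tz":0,"ax":0,"ay":0,"az":0},{"jaw":-1,"tx":0.1,"ty":0.3,"tz":0,"ax":0,"ay":0,"az":0},{"jaw":-1,"tx":0.1,"ty":0.4,"tz":0,"ax":0,"ay":0,"az":0},{"jaw":-1,"tx":0.1,"ty":0.4,"tz":0,"ax":0,"ay":0,"az":0}]'
```

```text
clock: 11.2
position: [0.5967, 0.1803, 0.0831]
ee_rot: [0.001, 0.796, 0.606, -0.002]
contact_force: [-1.5, -8.2, 1.8]
width: -0.0001
gripper_force: 4.1
```

```bash
python3 -m pendant '[{"jaw":-1,"tx":0.05,"ty":0.2,"tz":0,"ax":0,"ay":0,"az":0},{"jaw":-1,"tx":0.05,"ty":0.2,"tz":0,"ax":0,"ay":0,"az":0},{"jaw":-1,"tx":0.05,"ty":0.2,"tz":0,"ax":0,"ay":0,"az":0}]'
```

```text
clock: 11.58
position: [0.5967, 0.1804, 0.0832]
ee_rot: [0.002, 0.795, 0.606, -0.004]
contact_force: [-1.3, -12.9, 2.1]
width: 0.0002
gripper_force: 6.3
```

The cover is against its stop. I'll back off, lift, retreat and verify.

```bash
python3 -m pendant '[{"jaw":-1,"tx":-0.4,"ty":-1.5,"tz":0,"ax":0,"ay":0,"az":0},{"jaw":-1,"tx":-0.4,"ty":-1.5,"tz":5,"ax":0,"ay":0,"az":0},{"jaw":-1,"tx":-0.4,"ty":-1.5,"tz":11,"ax":0,"ay":0,"az":0},{"jaw":-1,"tx":-4,"ty":-7,"tz":13,"ax":0,"ay":0,"az":0},{"jaw":-1,"tx":-8,"ty":-12,"tz":13,"ax":0,"ay":0,"az":0},{"jaw":-1,"tx":-11,"ty":-18,"tz":13,"ax":0,"ay":0,"az":0},{"jaw":-1,"tx":-14,"ty":-23,"tz":13,"ax":0,"ay":0,"az":0},{"jaw":-1,"tx":-17,"ty":-28,"tz":13,"ax":0,"ay":0,"az":0},{"jaw":-1,"tx":-17,"ty":-28,"tz":13,"ax":0,"ay":0,"az":0},{"jaw":-1,"tx":-17,"ty":-28,"tz":13,"ax":0,"ay":0,"az":0}]'
sed -i "s/print('white'.*/pass/" m2.py
python3 - <<'E'
from h import *
a=grab('scene');b=grab('top')
x=[cv2.resize(b['pixels'][115:275,135:295],(400,400)),cv2.resize(a['pixels'][165:325,215:375],(400,400))]
cv2.imwrite('pics/c2.png',np.hstack(x))
E
python3 m2.py | grep -E '^(top|scene|rib|(-[0-9]*|[0-9]*) )'
```

```text
clock: 12.82
position: [0.4284, -0.0949, 0.2135]
ee_rot: [-0.0, 0.796, 0.605, 0.001]
contact_force: [0.3, -0.2, 0.0]
width: -0.0006
gripper_force: 0.0
        349,   37,    7,   10,   54,   21,    3,    0,    0,    0,    0,
          0,    0]), array([0.06 , 0.062, 0.064, 0.066, 0.068, 0.07 , 0.072, 0.074, 0.076,
       0.078, 0.08 , 0.082, 0.084, 0.086, 0.088, 0.09 , 0.092, 0.094,
       0.096, 0.098, 0.1  , 0.102, 0.104, 0.106, 0.108]))
top
-115 25 [66.7 69.2 70.7]
-109 43 [67.7 69.5 71.3]
-103 42 [67.6 69.  71.1]
-97 42 [67.6 69.6 71.1]
-91 41 [67.7 69.7 70.6]
-85 45 [67.9 69.4 71.1]
-79 39 [68.1 69.5 70.7]
-73 42 [67.7 69.3 71.1]
-67 41 [67.7 69.4 70.7]
-61 42 [68.  69.6 70.6]
-55 41 [67.8 69.3 70.9]
-49 41 [68.2 69.5 71.8]
-43 42 [68.1 70.  71.1]
-37 39 [68.1 69.4 71.4]
-31 43 [68.3 69.5 71.4]
-25 39 [68.3 69.8 70.8]
-19 41 [68.2 69.5 71.1]
-13 38 [67.7 69.7 70.5]
-7 43 [67.7 69.1 70.9]
-1 40 [67.7 69.5 71.2]
5 41 [68.  69.8 71.4]
11 48 [69.4 75.2 76.8]
17 40 [74.4 76.2 77.3]
23 43 [74.7 75.5 77.7]
29 40 [74.2 75.9 77.4]
35 39 [74.  75.1 77.1]
41 42 [74.2 75.6 77.3]
47 46 [74.2 
[... 734 characters left out ...]
31 26 [70.3 71.6 72.4]
-25 32 [70.5 71.6 72.5]
-19 29 [70.5 71.2 72.6]
-13 30 [70.4 71.5 72. ]
-7 32 [69.6 71.  72.5]
-1 28 [70.4 71.3 72.5]
5 20 [70.9 74.3 77.4]
11 32 [76.3 77.1 78.3]
17 33 [76.4 77.3 78.8]
23 32 [76.7 77.5 78.6]
29 32 [76.3 77.3 78.4]
35 30 [76.1 77.4 78.4]
41 31 [76.  77.  78.1]
47 17 [78.5 92.6 93.9]
53 35 [91.6 92.8 94.1]
59 52 [76.8 78.  90.9]
65 33 [76.2 77.4 77.9]
71 33 [76.  77.  78.4]
77 32 [76.4 77.4 78.3]
83 34 [76.4 77.6 78.7]
89 34 [76.2 77.3 78.3]
95 40 [74.2 76.8 77.9]
101 33 [70.7 71.8 72.5]
107 37 [70.  70.9 71.9]
113 20 [63.7 70.4 71.7]
rib [-20.64603074  47.31079145  89.65683425] [ 1.75477779 52.1756719  92.64408792] [21.32420929 56.55491301 94.72768001]
```

View pics/c2.png

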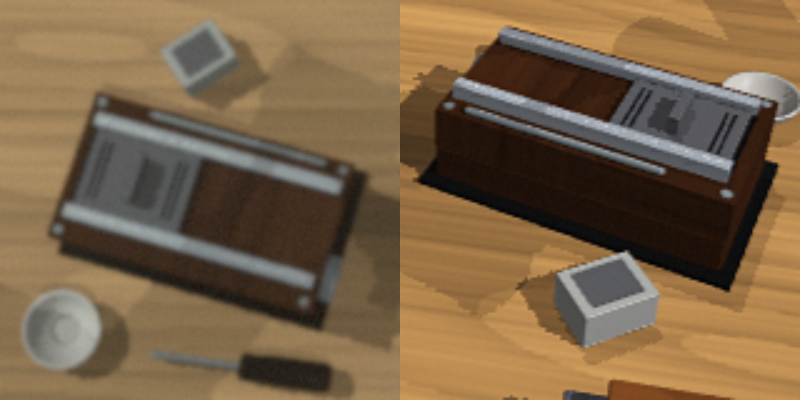

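Both halves of the picture show the cover over the bay, with its rib at about (150,183) and (672,115), and the three loose items where they were. The rib has travelled about 103 mm and stalled at 13 N, against about 3 N for sliding, so the cover is shut.

```bash
python3 -c "
from rig import manip
print(manip.sign_off())"
```

```text
the job is handed in; nothing more can be done
None
```

Both packs are pressed flush (70 mm in the depth image), the cover is slid shut against its stop, the spare pack, screwdriver and dish look undisturbed, and the job was handed in at about 13 s; no verdict came back.

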